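# Strip an air purifier and hang its collector blades on the wash hanger

## Task

The air purifier on the bench is back from its dust test and its collector blades are due for washing. Turn its silver cap anticlockwise until the lugs reach the slots, lift it straight off and lay it flat and right way up in the blue tray; draw out every blade by its orange tab and hang it through its window on the wash hanger, one blade to a hook; then put the cap back on the empty purifier and turn it clockwise about an eighth of a turn to lock it. Never let a blade fall or touch the bench, and leave the tape, screwdriver and foam pad where they are.

Things in the scene. Friction and masses are not known exactly. Their poses are not given: they have to be found in the camera images.
- purifier: desktop air purifier, fixed to the bench: upright silver drum 160 mm in diameter with dark intake ribs. Origin on its axis at the bench, z up. The cap sits on a shoulder 141 mm up; above that rises a neck, rim 158 mm up, with a black bayonet flange (outer diameter 146 mm, from 152 to 158 mm up). Collector blades stand inside, under the cap
- slot1 (a point): middle of one of the three slots (about 24 mm wide) that cut the purifier's flange, 70 mm from its axis, at the top of the flange. The slots lie at 0 (this one), 120 and 240 deg from the purifier's x axis; red marks on the drum below show them. The cap goes on or off only with a lug in each slot (any lug in any slot), with about 3 mm of play sideways
- slot2 (a point): middle of the slot at 120 deg, like slot1
- slot3 (a point): middle of the slot at 240 deg, like slot1
- bay (a point): centre of the floor of the blade bay, on the purifier's axis 55 mm up; axes as the purifier's. A black comb 40 mm tall on this floor has five slots at x = -50, -25, 0, 25 and 50 mm, each 9 mm wide in x and 54 mm long in y, that hold the blades upright
- cap: deep silver cap of the purifier, 160 mm in diameter, 62 mm tall, black vent on top, about 280 g. Origin at the centre of its lower edge, z up. It turns with little friction. Locked at the start, 37 to 58 deg clockwise (from above) of the slots. Blades stand 52 mm up inside it, so it must rise more than 55 mm to come clear
- lug (a point): one of the cap's three inward lugs (12 mm wide), 70 mm from its axis at its lower edge, at 0 (this one), 120 and 240 deg from the cap's x axis; red marks outside show them. Locked, they lie under the flange and the cap can rise only 4 mm. Turned anticlockwise, they meet stops when in the slots (cap's x along the purifier's x, open from about 5 deg short of that to 3 deg past it) and the cap lifts off; clockwise, they meet stops 60 deg from the slots
- cap_grip (a point): point in the cap's grey grip bar, on the cap's axis, 84 mm above its lower edge and 22 mm above its top face: the height to grip. The bar is 66 mm long along the cap's x axis, 16 mm thick along its y axis and 30 mm tall. Axes as the cap's
- tray: shallow blue tray on the bench, 210 x 210 mm outside, walls 4 mm thick and 18 mm tall, floor 4 mm thick, loose, 0.9 kg. Origin under its centre, z up
- blade1: collector blade, about 90 g (absent in some runs): aluminium plate 50 mm wide (y), 6 mm thick (x), 70 mm tall; above it an orange frame 46 mm wide with a window 30 x 30 mm, a top bar 8 mm tall and a pull tab. Origin at the middle of its lower edge, z up; the window's upper edge, which rests on a hook, is 100 mm above it and the tab's top 138 mm. Starts upright in a comb slot, x and y along the purifier's
- blade2: another collector blade like blade1 (absent in some runs)
- blade3: another collector blade like blade1 (absent in some runs)
- blade4: another collector blade like blade1 (absent in some runs)
- blade5: another collector blade like blade1 (absent in some runs)
- blade1_tab (a point): point to grip in blade1's orange pull tab, 130 mm above the blade's origin (the same on every blade). Tab: 24 mm wide (y), 12 mm thick (x), 30 mm tall, from 22 mm below to 8 mm above this point; below it the top bar is 46 mm wide (y). The next tab may stand 25 mm away in x, so grip it across its width (y). Axes as the blade's
- hanger: stainless wash hanger, fixed to the bench: a bar 12 mm thick and 380 mm long along its y axis, 200 mm up, on two posts near its ends, with five hooks of 6 mm rod that point along the hanger's -x (towards the robot). Origin under the middle of the bar, z up
- hook1 (a point): a hook: this point is on the axis of its level rod, 28 mm out (-x) from the bar's axis, 200 mm up, where a blade should hang; axes as the hanger's. The rod (6 mm thick) runs level to 50 mm from the bar's axis, then its tip turns up and ends 59 mm out, its top 14 mm above the rod's axis
- hook2 (a point): hook like hook1, further along the bar (hooks are 64 mm apart, hook1 at the hanger's +y end)
- hook3 (a point): hook like hook1, further along the bar (hooks are 64 mm apart, hook1 at the hanger's +y end)
- hook4 (a point): hook like hook1, further along the bar (hooks are 64 mm apart, hook1 at the hanger's +y end)
- hook5 (a point): hook like hook1, further along the bar (hooks are 64 mm apart, hook1 at the hanger's +y end)
- tape: roll of brown packing tape, 90 mm in diameter, 36 mm tall, a bystander; origin under its centre
- driver: screwdriver lying on the bench, a bystander
- foam_pad: white foam corner pad 70 x 70 x 80 mm, a bystander; origin under its centre
Things that resemble listed ones, but are neither listed nor needed, are in the scene too. Leave any brown look-alike of the cap alone.

How it is judged:
By the outcome, as a careful person would: the job done as asked, in the order asked, and still so for the second after the job is handed in, with the robot touching nothing.
Of blade1, blade2, blade3, blade4, blade5 only 3 to 5 are there at a start; the rules pass over those that are not, and their reading is None.
At some moment in a run one of cap, tray may be knocked a few centimetres aside while the robot is not near it.
It also fails if it takes over 210 s, if anything falls off the work surface, if the arm or the gripper's body presses on something with over 40 N, if the wrist force passes 120 N, or if a joint passes its speed limit or range.

## Robot

A 6-joint arm with a two-finger parallel gripper is mounted at the origin on the work surface. World frame = base frame: x ahead of the robot, y to its left, z up, the work surface at z = 0. Lengths are in mm, angles in rad, forces in N, time in s.
With the tool pointing down it reaches from about 350 to 775 mm from the base axis. Payload 7.3 kg.
Tool frame: the origin (TCP) lies between the finger pads; the fingertips stand 8 mm ahead of it and the grasp point (between the pads) lies 11 mm behind it (bot.tip_reach is the distance from the TCP to the fingertips, in mm); z points along the fingers, x is the direction in which the jaws open and shut, and the axes are right-handed (so a half turn about z gives the same grasp; the last joint's range is limited). The gripper opens to 92 mm and grips with 3 to 60 N. Pads are 19 mm wide; open, the fingers measure 130 mm over their backs; the gripper's body (75 mm by 190 mm) begins 47 mm behind the grasp point.
Start: joints at [1.203, 0.342, 1.524, -0, 1.275, -0.146], TCP at [115.476, 512.162, 234.741] pointing down, gripper open.
Joint ranges: [-2.53, 2.53], [-0.77, 2.02], [0.04, 2.7], [-1, 4.14], [0.28, 2.66], [-3.11, 3.11]. Speed limits (rad/s): [2.57, 2.57, 3.14, 3.14, 3.14, 3.14].

## Interface

Orientations are given as a rotation vector (axis times angle).
In Python, from plant import readout, viewer, order, bot gives the robot as it stands.
- The arm moves only by the tool send_rows, never from a script. Its argument "rows" is text: rows parted by semicolons, each of 7 numbers parted by spaces: the shift along the world's x, y, z in units of 0.15 m (1.0 is 0.15 m), then the turn, a rotation vector about the world's x, y, z in units of 2 rad (1.0 is 2 rad), then the gripper command: -1 is fully open, 1 is shut, values between are in proportion. In form: tx ty tz ax ay az claw; .... A call has 1 to 12 rows; each row shifts and turns the commanded pose from where the row before left it; what a row does not reach is not made up. A row lasts 1/8 s, in which the tool goes at most 62.5 mm and 10.7 degrees, less where a joint would pass 70% of its speed; a pose out of reach is approached as far as the arm can. A call with a number of a shift or a turn outside -1 to 1 is refused whole. A call with a gripper value outside its range is refused whole. The fingers move at their own pace and stop on an object; "squeeze" is the grip in N (left out, the last holds). Time passes only in rows, so rows that do not move let the fingers close. It gives the time, the measured TCP pose, the force and the opening at its end, in the units of the state.
- readout.observe(): the state, without advancing time (a new reading comes with each control period).
- viewer.snapshot(name): name is "scene" or "side" or "wrist"; returns (picture, depth): 480x640x3 uint8, red, green, blue; 480x640 float32, mm along the optical axis (not along the pixel's ray), 0 where there is no reading.
- viewer.camera_model(name): a dict with "K" (3x3 intrinsics, pixels), "R" (3x3) and "t" (3): a world point X has camera coordinates R X + t. Camera axes: x right, y down, z forward; pixel columns grow to the right and rows downward; lengths in mm; the calibration is good to about 2 mm. A picture is of the moment at which its call begins: read the wrist's pose just before it. camera_model takes no time and is no camera call; for the wrist camera it gives the pose at the moment of the call.
- order.job_done(): hands the job in, once; it reports no verdict.
The state is a dict: "time_s": time; "joints": joint angles; "joint_vel": joint speeds; "tau": joint torques, N m; "tcp_pos": TCP position; "eef_rot": TCP orientation; "contact_force": force on the tool from outside, world axes, zero at the start; "ft_torque": the same for the moment, N m; "grip_width": finger opening in mm.
Only numpy, scipy, OpenCV 4.12 (cv2) and the standard library are available. Lean on these libraries where they do the work, as an engineer would, in place of code of your own. Each camera call takes 0.05 s, during which the arm holds its last target. There are 200 camera calls.

## Working session

There is one attempt and no reset: what is moved stays moved. The work goes in short steps, Python scripts to look and compute and a tool call to move; the robot and the scene stay as the last step left them, time stands still between calls to the robot, and variables do not carry over. Pictures are saved under pics/ and viewed, about 12 in all and at most 16, crops included, and the job is handed in when it is done.

Besides the shell and the picture viewer there is one more tool, called as name(argument=value, ...), one argument or row to a line, values as JSON. send_rows: Moves the arm, as the interface text tells. Its arguments: {"type":"object","properties":{"rows":{"type":"string"},"squeeze":{"type":"number"}},"required":["rows"]}

```bash
ls; mkdir -p pics; cat > h.py <<'E'
import numpy as np, cv2
from plant import readout, viewer, order, bot
def snap(n,f):
    p,d=viewer.snapshot(n); m=viewer.camera_model(n)
    cv2.imwrite(f'pics/{f}.png',p[:,:,::-1]); np.savez(f'pics/{f}.npz',p=p,d=d,**{k:np.array(m[k]) for k in 'KRt'})
    return p,d,m
def load(f):
    z=np.load(f'pics/{f}.npz'); return z['p'],z['d'],z
def world(d,m,u=None,v=None):
    K,R,t=m['K'],m['R'],np.array(m['t']).ravel()
    if u is None: v,u=np.mgrid[0:480,0:640]
    u=np.asarray(u);v=np.asarray(v)
    z=d[v,u]; c=np.stack([(u-K[0,2])/K[0,0]*z,(v-K[1,2])/K[1,1]*z,z],-1)
    return (c-t)@R
def proj(m,X):
    c=np.array(m['R'])@np.array(X)+np.array(m['t']).ravel(); q=m['K']@c; return q[:2]/q[2]
E
python3 - <<'E'
from h import *
for n in ('scene','side','wrist'):
    p,d,m=snap(n,n+'0')
s=readout.observe(); print(s)
a=[cv2.imread(f'pics/{n}0.png') for n in('scene','side')]
for n in('scene','side','wrist'):
    m=viewer.camera_model(n);print(n,-np.array(m['R']).T@np.array(m['t']).ravel(), m['K'][0][0])
E
```

```text
pics
{'time_s': 0.15, 'joints': array([ 1.20305489e+00,  3.42555499e-01,  1.52479223e+00, -8.31911434e-06,
        1.27540972e+00, -1.46002987e-01]), 'joint_vel': array([ 0.00121558, -0.00357856, -0.00259834,  0.00057799, -0.00048327,
        0.00033473]), 'tau': array([ 1.24934144e-03, -4.31472552e+01, -2.44352299e+01,  7.17449212e-02,
        5.37574792e-02, -9.32800504e-05]), 'tcp_pos': array([115.33524677, 511.86970344, 234.21020776]), 'eef_rot': array([ 2.45312095e+00,  1.96164886e+00, -1.57340092e-03]), 'contact_force': array([ 0.61797998, -0.04318003,  0.09613337]), 'ft_torque': array([-0.01980001,  0.06376461,  0.04725036]), 'grip_width': 91.62995915145383}
scene [1067.01758226  905.30302299  929.30769595] 550.8079787133881
side [ 111.76769842 -675.00383354 1106.37556196] 435.59506384304547
wrist [ 41.14839006 528.57311537 385.45883758] 354.6562707717827
```

View pics/scene0.png

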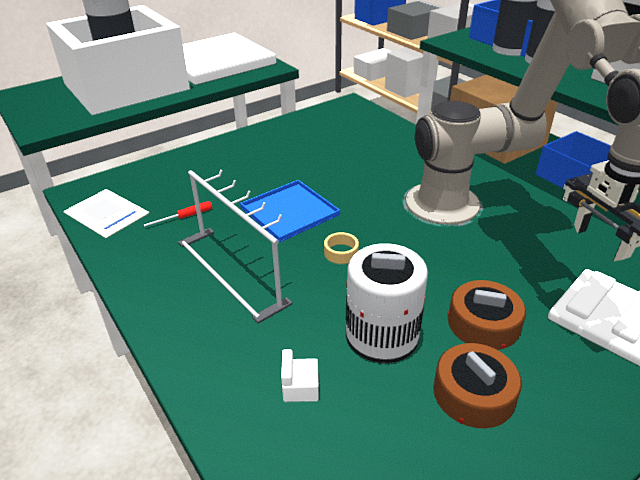

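View pics/side0.png

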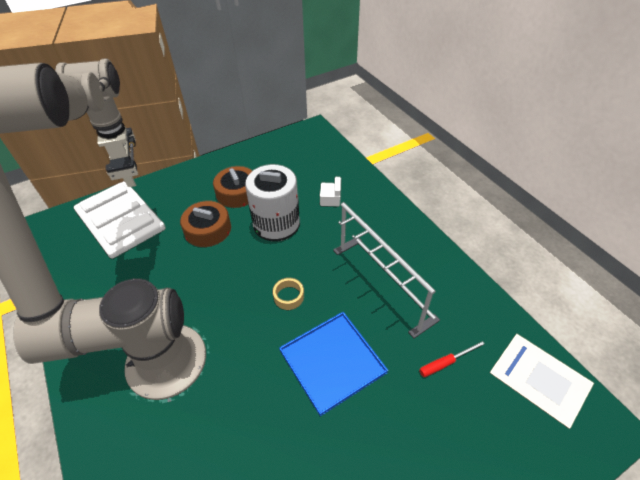

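The scene view shows the purifier at about (387,300) with its cap bar at (389,261), two brown decoys, the hanger from (192,173) to (275,242) and the blue tray at (290,210). The side view agrees. Next I measure these from depth.

```bash
python3 - <<'E'
from h import *
for n in('scene0','side0'):
    p,d,m=load(n); W=world(d,m); P=p.astype(int); ok=d>0
    hsv=cv2.cvtColor(p,cv2.COLOR_RGB2HSV).astype(int)
    x,y,z=W[...,0],W[...,1],W[...,2]
    print(n)
    # bench check
    g=ok&(P[...,1]>P[...,0]+25)&(abs(z)<30)&(x>0)&(x<900); print('bench z',np.median(z[g]),g.sum())
    # tray
    b=ok&(hsv[...,0]>100)&(hsv[...,0]<125)&(hsv[...,1]>150)&(z>-10)&(z<40)&(x>100)&(x<800)&(abs(y)<500)
    k,l,st,c=cv2.connectedComponentsWithStats(b.astype(np.uint8)); i=1+st[1:,4].argmax(); q=W[l==i]
    r=cv2.minAreaRect(q[:,:2].astype(np.float32)); print('tray',r,q[:,2].min(),q[:,2].max(),np.median(q[:,2]))
    # cap
    u0=(387,262) if n=='scene0' else (270,176)
    c0=W[u0[1],u0[0]]; print('bar seed',c0)
    near=ok&(np.hypot(x-c0[0],y-c0[1])<100)
    top=near&(abs(z-203)<5); e=W[top][:,:2].astype(np.float32); print('top',cv2.minEnclosingCircle(e),np.median(z[top]))
    bar=near&(z>222)&(z<245); q=W[bar]; print('bar',cv2.minAreaRect(q[:,:2].astype(np.float32)),np.percentile(q[:,2],[5,50,95]),bar.sum())
    bt=near&(z>228)&(z<245);q=W[bt][:,:2];mu=q.mean(0);w,V=np.linalg.eigh(np.cov((q-mu).T));print('bartop',mu,np.degrees(np.arctan2(V[1,1],V[0,1])),np.sqrt(w*12))
    # red
    rd=near&((hsv[...,0]<6)|(hsv[...,0]>174))&(hsv[...,1]>150)&(hsv[...,2]>90)
    k,l,st,c=cv2.connectedComponentsWithStats(rd.astype(np.uint8))
    for i in range(1,k):
        if st[i,4]>3: q=np.median(W[l==i],0); print('red',c[i],st[i,4],q)
    # hanger
    h=ok&(z>192)&(z<225)&(x>300)&(x<900)&(hsv[...,1]<60)&(y<c0[1]-100)
    q=W[h]; print('hanger',q.shape,q.min(0),q.max(0))
    np.save('pics/h_'+n,q)
E
```

```text
scene0
bench z 2.2259818074977886 117214
tray ((378.46343994140625, -244.7471160888672), (232.86375427246094, 246.0441131591797), 1.7695071697235107) -3.077721721981128 26.579957421146048 7.285669714292565
bar seed [488.3123702  300.67841622 223.70169435]
top ((483.4380798339844, 296.4638366699219), 81.0507583618164) 205.2256339648483
bar ((483.5765686035156, 296.00482177734375), (18.784221649169922, 64.89974975585938), 48.47084045410156) [223.37588963 232.63433631 236.50672262] 318
bartop [484.56048657 297.6835974 ] 137.93156456405188 [16.09956651 65.12446454]
red [405.71428571 312.07142857] 14 [498.34018174 374.54799668 150.91316958]
red [361.375 314.375] 8 [560.04440148 315.08816087 133.30645205]
hanger (2241, 3) [  300.04115871 -2321.06603696   192.00433483] [737.50636409  95.38275734 224.99895565]
side0
bench z -0.08988953560931817 96138
tray ((390.58038330078125, -230.636474609375), (220.6591796875, 222.5325469970703), 1.772564172744751) -5.195565954630582 24.921191797506296 4.070092215115114
bar seed [481.1552733  287.08489359 224.25580393]
top ((480.2418212890625, 290.433349609375), 80.30127716064453) 202.64432947010485
bar ((481.6614990234375, 290.9762268066406), (20.884153366088867, 64.8440933227539), 50.62614059448242) [222.90847353 230.3764457  234.37704699] 115
bartop [480.39229135 290.32670795] 138.3937070625 [17.93254987 66.48812215]
hanger (748, 3) [ 564.16881788 -288.95884918  192.77873621] [648.82005923  90.47183074 216.71599168]
```

```bash
python3 - <<'E'
from h import *
for n in('scene0','side0'):
    q=np.load(f'pics/h_{n}.npy'); q=q[(q[:,1]>-400)&(q[:,1]<150)&(q[:,0]>480)&(q[:,2]<225)]
    L=cv2.fitLine(q[:,:2].astype(np.float32),cv2.DIST_HUBER,0,.01,.01).ravel()
    v=L[:2]; v=v*np.sign(v[1]);x0=L[2:]
    for _ in range(6):
        nrm=np.array([v[1],-v[0]]); r=(q[:,:2]-x0)@nrm
        k=abs(r)<9; L=cv2.fitLine(q[k][:,:2].astype(np.float32),cv2.DIST_L2,0,.01,.01).ravel();v=L[:2]*np.sign(L[1]);x0=L[2:]
    nrm=np.array([v[1],-v[0]]); r=(q[:,:2]-x0)@nrm; s=(q[:,:2]-x0)@v
    b=abs(r)<9
    mid=(s[b].min()+s[b].max())/2
    print(n,'yaw',np.degrees(np.arctan2(-v[0],v[1])),'len',np.ptp(s[b]),'mid',x0+mid*v,'z',np.percentile(q[b][:,2],[5,50,95]),'n',b.sum())
    h=(r<-14)&(r>-75); print('r range',np.percentile(r[h],[0,5,50,95,100]) if h.any() else None)
    ss=np.sort(s[h]-mid); g=np.split(ss,np.where(np.diff(ss)>15)[0]+1); print([(round((a[0]+a[-1])/2,1),round(np.median(a),1),len(a)) for a in g])
# tray via lsq: floor/edges
for n in('scene0','side0'):
    p,d,m=load(n);W=world(d,m);hsv=cv2.cvtColor(p,cv2.COLOR_RGB2HSV).astype(int);x,y,z=np.moveaxis(W,-1,0)
    b=(d>0)&(hsv[...,0]>100)&(hsv[...,0]<125)&(hsv[...,1]>150)&(abs(x-385)<160)&(abs(y+238)<160)
    for lo,hi in((0,8),(14,25)):
        q=W[b&(z>lo)&(z<hi)]; print(n,lo,len(q),cv2.minAreaRect(q[:,:2].astype(np.float32)))
    print(np.histogram(z[b],bins=range(-6,30,3)))
E
```

```text
scene0 yaw 4.008792 len 381.39304748267944 mid [634.26083927 -94.89311079] z [199.84330621 206.37849543 209.69433473] n 588
r range [-61.36425938 -58.20497863 -40.8151256  -17.26359898 -14.20288104]
[(np.float64(-127.4), np.float64(-127.2), 42), (np.float64(-62.5), np.float64(-62.9), 42), (np.float64(0.6), np.float64(0.6), 47), (np.float64(64.3), np.float64(64.4), 44), (np.float64(127.5), np.float64(128.1), 47)]
side0 yaw 4.078283 len 380.3055800488877 mid [629.41683951 -99.37153433] z [198.79617476 204.14275794 207.91870976] n 567
r range [-59.23013522 -54.60209744 -35.3536875  -16.61690677 -14.10319803]
[(np.float64(-128.0), np.float64(-128.7), 36), (np.float64(-62.9), np.float64(-64.9), 35), (np.float64(-0.3), np.float64(-1.3), 32), (np.float64(63.2), np.float64(62.7), 29), (np.float64(126.7), np.float64(126.9), 31)]
scene0 0 1948 ((377.61822509765625, -245.0859832763672), (230.85853576660156, 239.8199005126953), 1.9171730279922485)
scene0 14 501 ((386.5535583496094, -233.29429626464844), (215.92169189453125, 219.28750610351562), 1.7498788833618164)
(array([   1,   10,  147,  914, 1231,  378,  180,  161,  181,   97,   10]), array([-6, -3,  0,  3,  6,  9, 12, 15, 18, 21, 24, 27]))
side0 0 5049 ((389.86212158203125, -231.42208862304688), (218.31285095214844, 220.96615600585938), 1.7998263835906982)
side0 14 496 ((386.29388427734375, -235.84628295898438), (210.7621307373047, 211.8297576904297), 1.7402522563934326)
(array([  16,  252, 1779, 2600,  783,  127,  148,  239,  168,   22,    1]), array([-6, -3,  0,  3,  6,  9, 12, 15, 18, 21, 24, 27]))
```

send_rows(
  rows="0.272 -0.162 0.064 0 0 -0.0284 -1;0.272 -0.162 0.064 0 0 -0.0284 -1;0.272 -0.162 0.064 0 0 -0.0284 -1;0.272 -0.162 0.064 0 0 -0.0284 -1;0.272 -0.162 0.064 0 0 -0.0284 -1;0.272 -0.162 0.064 0 0 -0.0284 -1;0.272 -0.162 0.064 0 0 -0.0284 -1;0.272 -0.162 0.064 0 0 -0.0284 -1;0.272 -0.162 0.064 0 0 -0.0284 -1;0 0 0 0 0 0 -1;0 0 0 0 0 0 -1",
  squeeze=40,
)

```text
time_s: 1.52
tcp_pos: [482.2, 293.5, 320.6]
eef_rot: [-2.87, -1.278, 0.002]
contact_force: [-0.0, 0.5, 0.3]
grip_width: 91.7
```

```bash
cat >> h.py <<'E'
def yaw():
    from scipy.spatial.transform import Rotation as Ro
    s=readout.observe(); x=Ro.from_rotvec(s['eef_rot']).as_matrix(); a=np.degrees(np.arctan2(x[1,0],x[0,0]))
    print('t',s['time_s'],'tcp',s['tcp_pos'].round(1),'yaw',a.round(2),'toolz',x[:,2].round(3),'F',s['contact_force'].round(1),'w',s['grip_width'].round(1),'j6',s['joints'][5].round(2)); return s
E
python3 - <<'E'
from h import *
yaw(); p,d,m=snap('wrist','w1'); W=world(d,m); x,y,z=np.moveaxis(W,-1,0)
n=(np.hypot(x-482,y-293)<110)&(d>0)
t=n&(abs(z-203)<5); print('top',cv2.minEnclosingCircle(W[t][:,:2].astype(np.float32)),np.median(z[t]),t.sum())
b=n&(z>226)&(z<245); q=W[b][:,:2].astype(np.float32); print(cv2.minAreaRect(q),np.median(z[b]))
mu=q.mean(0);w,V=np.linalg.eigh(np.cov((q-mu).T));print('bartop',mu,np.degrees(np.arctan2(V[1,1],V[0,1])),np.sqrt(w*12))
E
```

```text
Traceback (most recent call last):
  File "h.py", line 20, in yaw
    print('t',s['time_s'],'tcp',s['tcp_pos'].round(1),'yaw',a.round(2),'toolz',x[:,2].round(3),'F',s['contact_force'].round(1),'w',s['grip_width'].round(1),'j6',s['joints'][5].round(2)); return s
                                                                                                                                   ^^^^^^^^^^^^^^^^^^^^^
AttributeError: 'float' object has no attribute 'round'
```

```bash
sed -i "s/s\['grip_width'\].round(1)/round(s['grip_width'],1)/" h.py
python3 - <<'E'
from h import *
yaw(); p,d,m=snap('wrist','w1'); W=world(d,m); x,y,z=np.moveaxis(W,-1,0)
n=(np.hypot(x-482,y-293)<110)&(d>0)
t=n&(abs(z-203)<5); print('top',cv2.minEnclosingCircle(W[t][:,:2].astype(np.float32)),np.median(z[t]),t.sum())
b=n&(z>226)&(z<245); q=W[b][:,:2].astype(np.float32); print(cv2.minAreaRect(q),np.median(z[b]))
mu=q.mean(0);w,V=np.linalg.eigh(np.cov((q-mu).T));print('bartop',mu,np.degrees(np.arctan2(V[1,1],V[0,1])),np.sqrt(w*12))
E
```

```text
t 1.525 tcp [482.2 293.5 320.6] yaw 48.0 toolz [-0.001 -0.    -1.   ] F [-0.   0.5  0.3] w 91.7 j6 -0.43
top ((483.3226013183594, 295.9194641113281), 79.93065643310547) 204.78980879912532 28091
((482.66204833984375, 296.067626953125), (15.613082885742188, 65.25645446777344), 48.57415771484375) 233.9750644164619
bartop [481.25043 297.45605] 138.5424920291533 [15.56103665 64.88676852]
```

View pics/w1.png

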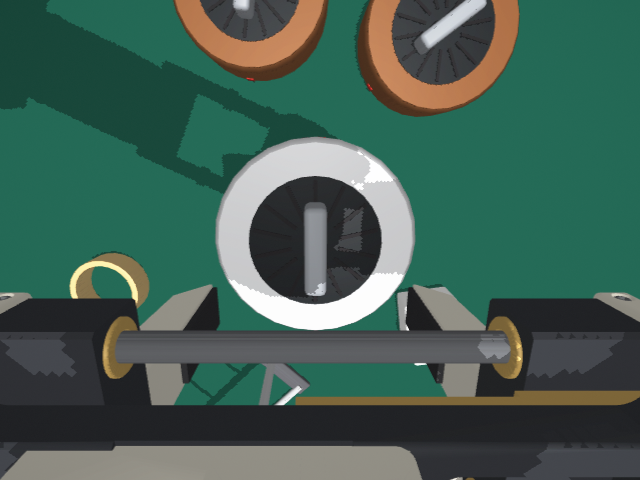

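The wrist view shows the silver cap centred at about (315,235) with its bar upright between the jaws. The two brown look-alikes are at the top. I'll descend and grip.

send_rows(
  rows="0.003 0.011 -0.2 0 0 0.004 -1;0 0 -0.2 0 0 0 -1;0 0 -0.2 0 0 0 -1;0 0 -0.104 0 0 0 -1;0 0 0 0 0 0 -1;0 0 0 0 0 0 1;0 0 0 0 0 0 1;0 0 0 0 0 0 1;0 0 0 0 0 0 1;0 0 0 0 0 0 1",
  squeeze=40,
)

```text
time_s: 2.82
tcp_pos: [483.1, 295.1, 215.6]
eef_rot: [-2.865, -1.289, -0.0]
contact_force: [0.5, 0.3, 0.1]
grip_width: 46.8
```

send_rows(
  rows="0 0 0 0 0 0 1;0 0 0 0 0 0 1;0 0 0 0 0 0 1;0 0 0 0 0 0 1;0 0 0 0 0 0 1;0 0 0 0 0 0 1",
)

```text
time_s: 3.58
tcp_pos: [483.1, 295.1, 215.5]
eef_rot: [-2.865, -1.289, -0.0]
contact_force: [0.8, -0.4, 0.4]
grip_width: 15.8
```

send_rows(
  rows="0 0 0 0 0 0.07 1;0 0 0 0 0 0.07 1;0 0 0 0 0 0.07 1;0 0 0 0 0 0.07 1;0 0 0 0 0 0.07 1;0 0 0 0 0 0.07 1;0 0 0 0 0 0 1;0 0 0 0 0 0 1",
)

```text
time_s: 4.58
tcp_pos: [483.1, 295.1, 215.5]
eef_rot: [-2.093, -2.343, 0.0]
contact_force: [-0.4, 0.1, 0.2]
grip_width: 15.6
```

```bash
python3 -c "
from h import *
print(yaw()['ft_torque'])"
```

```text
t 4.575 tcp [483.1 295.1 215.5] yaw 96.44 toolz [-0.  0. -1.] F [-0.4  0.1  0.2] w 15.6 j6 -1.27
[-0.05228106 -0.02873243  0.07077996]
```

send_rows(
  rows="0 0 0 0 0 0.0175 1;0 0 0 0 0 0.0175 1;0 0 0 0 0 0.0175 1;0 0 0 0 0 0.0175 1;0 0 0 0 0 0 1",
)

```text
time_s: 5.2
tcp_pos: [483.1, 295.1, 215.5]
eef_rot: [-1.92, -2.486, -0.0]
contact_force: [-0.6, -1.1, -0.9]
grip_width: 15.7
```

```bash
python3 -c "
from h import *
print(yaw()['ft_torque'])"
```

```text
t 5.2 tcp [483.1 295.1 215.5] yaw 104.65 toolz [ 0.  0. -1.] F [-0.6 -1.1 -0.9] w 15.7 j6 -1.41
[ 0.05849795 -0.02578076  0.12848987]
```

send_rows(
  rows="0 0 0 0 0 0.0175 1;0 0 0 0 0 0 1",
)

```text
time_s: 5.45
tcp_pos: [483.1, 295.1, 215.5]
eef_rot: [-1.876, -2.52, -0.0]
contact_force: [0.2, -0.2, -0.9]
grip_width: 15.7
```

```bash
python3 -c "
from h import *
print(yaw()['ft_torque'])"
```

```text
t 5.45 tcp [483.1 295.1 215.5] yaw 106.66 toolz [-0.  0. -1.] F [ 0.2 -0.2 -0.9] w 15.7 j6 -1.45
[ 0.01385176 -0.00332252  0.09958877]
```

send_rows(
  rows="0 0 0 0 0 0.0175 1;0 0 0 0 0 0 1",
)

```text
time_s: 5.7
tcp_pos: [483.2, 295.3, 215.6]
eef_rot: [-1.833, -2.551, -0.001]
contact_force: [-0.0, 1.1, -0.6]
grip_width: 15.9
```

```bash
python3 -c "
from h import *
print(yaw()['ft_torque'])"
```

```text
t 5.7 tcp [483.2 295.3 215.6] yaw 108.6 toolz [ 0.     0.001 -1.   ] F [-0.   1.1 -0.6] w 15.9 j6 -1.48
[ 0.25659582 -0.04063459 -0.68987942]
```

send_rows(
  rows="0 0 0 0 0 -0.026 1;0 0 0 0 0 0 1;0 0 0.04 0 0 0 1;0 0 0.04 0 0 0 1;0 0 0 0 0 0 1",
)

```text
time_s: 6.32
tcp_pos: [483.4, 295.2, 228.3]
eef_rot: [1.898, 2.503, 0.002]
contact_force: [0.6, 0.3, -2.7]
grip_width: 15.8
```

```bash
python3 -c "
from h import *
print(yaw()['ft_torque'])"
```

```text
t 6.325 tcp [483.4 295.2 228.3] yaw 105.66 toolz [ 0.001  0.001 -1.   ] F [ 0.6  0.3 -2.7] w 15.8 j6 -1.43
[ 0.05178646 -0.02486488  0.00342812]
```

send_rows(
  rows="0 0 0.1 0 0 0 1;0 0 0.15 0 0 0 1;0 0 0.15 0 0 0 1;0 0 0.15 0 0 0 1;0 0 0 0 0 0 1",
)

```text
time_s: 6.95
tcp_pos: [483.9, 295.5, 312.5]
eef_rot: [1.897, 2.501, 0.007]
contact_force: [-0.5, -0.1, -1.6]
grip_width: 16.0
```

send_rows(
  rows="-0.0295 -0.16 0 0 0 -0.04 1;-0.059 -0.32 0 0 0 -0.04 1;-0.059 -0.32 0 0 0 -0.04 1;-0.059 -0.32 0 0 0 -0.04 1;-0.059 -0.32 0 0 0 -0.04 1;-0.059 -0.32 0 0 0 -0.04 1;-0.059 -0.32 0 0 0 -0.04 1;-0.059 -0.32 0 0 0 -0.04 1;-0.059 -0.32 0 0 0 -0.04 1;-0.059 -0.32 0 0 0 -0.04 1;-0.059 -0.32 0 0 0 -0.04 1;-0.0295 -0.174 0 0 0 -0.04 1",
)

```text
time_s: 8.45
tcp_pos: [384.8, -236.9, 309.2]
eef_rot: [-2.842, -1.336, 0.001]
contact_force: [0.5, 0.3, -2.9]
grip_width: 16.1
```

```bash
python3 - <<'E'
from h import *
yaw()
for n in ('side','scene'):
    p,d,m=snap(n,n+'1'); W=world(d,m);hsv=cv2.cvtColor(p,cv2.COLOR_RGB2HSV).astype(int);x,y,z=np.moveaxis(W,-1,0)
    b=(d>0)&(hsv[...,0]>100)&(hsv[...,0]<125)&(hsv[...,1]>150)&(abs(x-385)<190)&(abs(y+238)<190)
    q=W[b&(z>14)&(z<25)]; print(len(q),cv2.minAreaRect(q[:,:2].astype(np.float32)))
    # orange tabs inside
    o=(d>0)&(hsv[...,0]>4)&(hsv[...,0]<22)&(hsv[...,1]>140)&(np.hypot(x-483,y-295)<90)&(z>120); 
    q=W[o]; print('orange',len(q))
    q=W[o&(z>189)&(z<199)]; np.save('pics/o_'+n,q)
cv2.imwrite('pics/s1.png',cv2.resize(cv2.imread('pics/scene1.png')[200:370,300:480],None,fx=3.3,fy=3.3))
E
```

```text
t 8.45 tcp [ 384.8 -236.9  309.2] yaw 50.37 toolz [-0.001  0.001 -1.   ] F [ 0.5  0.3 -2.9] w 16.1 j6 -1.6
378 ((386.2193603515625, -236.4973907470703), (211.12074279785156, 210.57275390625), 1.7933995723724365)
orange 343
511 ((386.41876220703125, -232.38668823242188), (216.75225830078125, 220.448974609375), 1.2531492710113525)
orange 1199
```

View pics/side1.png

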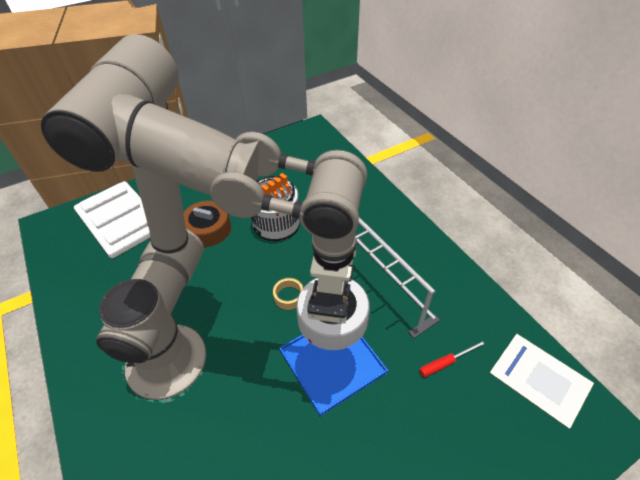

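View pics/s1.png

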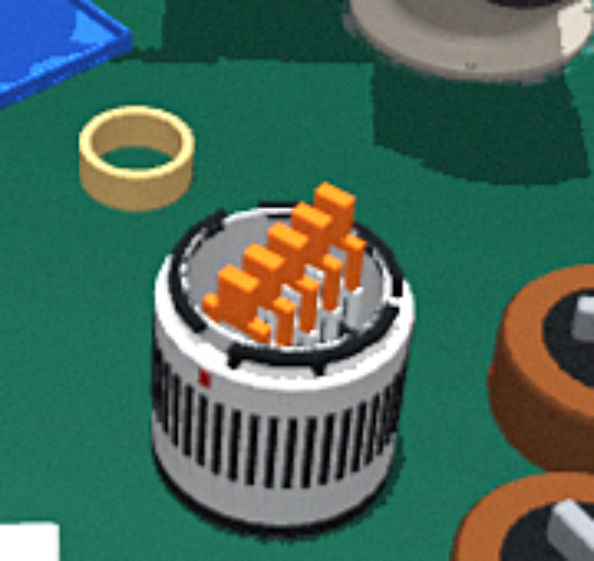

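The side view shows the cap held over the tray at about (333,340), and the tray has not moved. The scene crop shows all five orange-tabbed blades in the drum, left standing as the cap came off. I'll lower the cap into the tray.

send_rows(
  rows="0.008 0.01 -0.3 0 0 0 1;0 0 -0.3 0 0 0 1;0 0 -0.3 0 0 0 1;0 0 -0.3 0 0 0 1;0 0 -0.2 0 0 0 1;0 0 -0.1 0 0 0 1;0 0 -0.02 0 0 0 1;0 0 0 0 0 0 1",
)

```text
time_s: 9.55
tcp_pos: [387.2, -233.2, 82.3]
eef_rot: [2.839, 1.345, 0.0]
contact_force: [0.6, -0.2, -2.2]
grip_width: 15.9
```

send_rows(
  rows="0 0 -0.01 0 0 0 1;0 0 0 0 0 0 1",
)

```text
time_s: 9.8
tcp_pos: [387.2, -233.6, 81.0]
eef_rot: [2.839, 1.343, 0.001]
contact_force: [-0.1, -0.1, -3.6]
grip_width: 15.9
```

send_rows(
  rows="0 0 -0.01 0 0 0 1;0 0 -0.01 0 0 0 1;0 0 0 0 0 0 1",
)

```text
time_s: 10.18
tcp_pos: [387.1, -233.6, 78.4]
eef_rot: [2.839, 1.343, 0.001]
contact_force: [-2.2, 0.9, 8.7]
grip_width: 15.7
```

```bash
python3 - <<'E'
from h import *
yaw()
# blades: fit tabs from scene1 & side1
for n in('scene1','side1'):
    p,d,m=load(n);W=world(d,m);hsv=cv2.cvtColor(p,cv2.COLOR_RGB2HSV).astype(int);x,y,z=np.moveaxis(W,-1,0)
    o=(d>0)&(hsv[...,0]>4)&(hsv[...,0]<22)&(hsv[...,1]>140)&(np.hypot(x-483,y-295)<90)&(z>188)&(z<202)
    a=np.radians(15.5); e=np.array([np.cos(a),np.sin(a)]);f=np.array([-e[1],e[0]])
    r=W[o][:,:2]-[483.1,295.1]; X=r@e;Y=r@f
    print(n,o.sum(),np.histogram(X,bins=np.arange(-66,67,4))[0],np.percentile(Y,[2,50,98]).round(1))
    for c in(-50,-25,0,25,50):
        k=abs(X-c)<11
        if k.sum()>3: print(c,k.sum(),np.percentile(X[k],[5,50,95]).round(1),np.percentile(Y[k],[5,50,95]).round(1),np.median(z[o][k]).round(1))
E
```

```text
t 10.175 tcp [ 387.1 -233.6   78.4] yaw 50.64 toolz [ 0.001 -0.001 -1.   ] F [-2.2  0.9  8.7] w 15.7 j6 -1.6
scene1 363 [ 0  0  5 18 25 21  2  0  2 18 20 29  4  0  4  9 18 28 11  0  1 10 18 28
 17  0  0  8 22 22 22  1  0] [-10.1   2.4  13.7]
-50 71 [-54.5 -47.4 -43.3] [-7.7  2.9 14. ] 194.4
-25 73 [-29.2 -22.6 -18. ] [-8.2  3.4 13.5] 194.1
0 70 [-5.6  2.8  7.1] [-8.6  2.2 11.8] 194.1
25 74 [20.2 27.7 31.8] [-9.3  2.2 11.2] 194.0
50 75 [44.2 52.4 56.5] [-10.4   1.4  10.5] 193.9
side1 94 [ 0  0  0  0  0  0  0  1 10  7  5  0  0  0  8  6  5  4  0  0  7  8  4  6
  0  0  5  8  6  4  0  0  0] [-17.   -5.8   7.9]
-25 23 [-33.3 -29.9 -22.7] [-14.   -5.8   7.7] 191.9
0 23 [-7.9 -4.1  3.4] [-15.5  -5.6   5.2] 191.7
25 25 [14.8 20.2 28.6] [-15.2  -5.4   7.6] 191.1
50 23 [41.6 45.5 51.3] [-17.   -6.9   3. ] 192.3
```

send_rows(
  rows="0 0 0 0 0 0 -0.4;0 0 0 0 0 0 -0.4;0 0 0 0 0 0 -0.4;0 0 0 0 0 0 -0.4;0 0 0.1 0 0 0 -0.4;0 0 0.2 0 0 0 -0.4;0 0 0.3 0 0 0 -0.4;0 0 0.3 0 0 0 -0.1",
)

```text
time_s: 11.18
tcp_pos: [386.8, -233.3, 213.8]
eef_rot: [-2.839, -1.343, 0.0]
contact_force: [0.3, -0.6, 0.2]
grip_width: 58.3
```

send_rows(
  rows="0.1525 0.114 0.106 0 0 0.0473 -0.1;0.1525 0.114 0.106 0 0 0.0473 -0.1;0.1525 0.114 0.106 0 0 0.0473 -0.1;0.1525 0.114 0.106 0 0 0.0473 -0.1;0.1525 0.114 0.106 0 0 0.0473 -0.1;0.1525 0.114 0.106 0 0 0.0473 -0.1;0.1525 0.114 0.106 0 0 0.0473 -0.1;0.1525 0.114 0.106 0 0 0.0473 -0.1;0 0 0 0 0 0 -0.1;0 0 0 0 0 0 -0.1",
)

```text
time_s: 12.42
tcp_pos: [569.4, -96.8, 339.0]
eef_rot: [-2.143, -2.296, 0.001]
contact_force: [-0.3, -0.1, -0.5]
grip_width: 50.8
```

```bash
python3 - <<'E'
from h import *
yaw(); p,d,m=snap('wrist','w2'); W=world(d,m); x,y,z=np.moveaxis(W,-1,0)
C=-np.array(m['R']).T@np.array(m['t']).ravel(); print('cam',C)
hsv=cv2.cvtColor(p,cv2.COLOR_RGB2HSV).astype(int)
sel=(d>0)&(z>190)&(z<222)&(x>540)&(x<700)&(y>-330)&(y<130)
q=W[sel]; nominal=np.array([631.5,-97]); a=np.radians(4.05);hx=np.array([np.cos(a),np.sin(a)]);hy=np.array([-hx[1],hx[0]])
X=(q[:,:2]-nominal)@hx; Y=(q[:,:2]-nominal)@hy
b=abs(X)<12; print('bar',b.sum(),np.percentile(X[b],[5,50,95]),np.polyfit(Y[b],X[b],1),np.percentile(q[b][:,2],[5,50,95]), np.percentile(Y[b],[1,99]))
for i in range(5):
    c=128-64*i; k=(abs(Y-c)<15)&(X<-12)&(X>-70); 
    if k.sum()>5: print('hook',i+1,k.sum(),Y[k].min()-c,np.median(Y[k])-c,Y[k].max()-c,'X',X[k].min(), 'z',np.median(q[k][:,2]))
p2,d2,m2=snap('side','side2')
W=world(d2,m2);x,y,z=np.moveaxis(W,-1,0)
t=(abs(z-66)<5)&(np.hypot(x-386,y+235)<110); print('cap top in tray',cv2.minEnclosingCircle(W[t][:,:2].astype(np.float32)))
E
```

```text
t 12.425 tcp [569.4 -96.8 339. ] yaw 93.94 toolz [-0.002  0.    -1.   ] F [-0.3 -0.1 -0.5] w 50.8 j6 -1.94
cam [ 493.50712529 -102.57373162  490.333044  ]
bar 1729 [-8.06243441 -1.86327244  5.62472598] [ 0.00463618 -1.26660925] [199.80984859 205.78983632 207.9601522 ] [-187.90326106  181.30879922]
hook 1 376 -2.9898837355680143 -0.7726990416418715 3.772487876088661 X -56.970825700982644 z 204.21744085867968
hook 2 300 -2.4236567958167683 -0.10291844994161892 3.60221861979835 X -57.11628184574519 z 204.1599247741687
hook 3 322 -2.1476590555412507 0.6499358077024322 3.316295980141582 X -57.40714626655895 z 204.05102846904816
hook 4 319 -2.187886228400245 1.4567046163642274 3.9246105901345985 X -57.51562929544044 z 203.8492067898836
hook 5 383 -2.518873904611553 2.170877228404123 4.337197525348472 X -57.47914939912393 z 203.9530728403786
cap top in tray ((385.09503173828125, -237.6074981689453), 79.4347152709961)
```

View pics/w2.png

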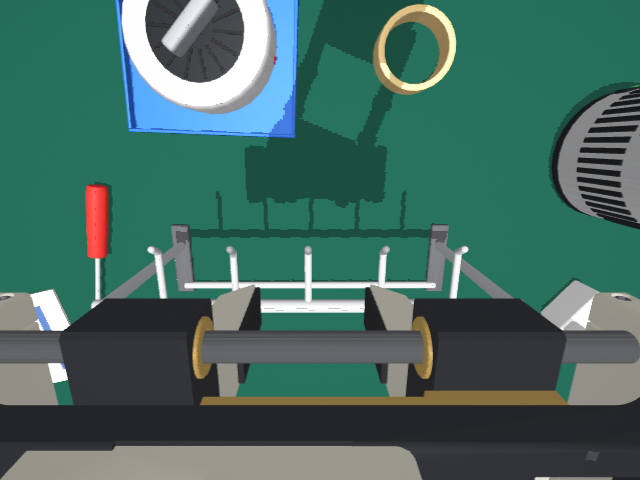

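The wrist view shows all five hooks at row ~250 (cols 155–460), clear, and the cap lying flat in the tray. The hooks agree with my estimate within 1–2 mm. On to the first blade.

send_rows(
  rows="-0.0317 0.17 0 0 0 0.012 -0.1;-0.0317 0.337 0 0 0 0.012 -0.1;-0.0317 0.337 0 0 0 0.012 -0.1;-0.0317 0.337 0 0 0 0.012 -0.1;-0.0317 0.337 0 0 0 0.012 -0.1;-0.0317 0.337 0 0 0 0.012 -0.1;-0.0317 0.337 0 0 0 0.012 -0.1;-0.0317 0.337 -0.2 0 0 0.012 -0.1;0 0.17 -0.2 0 0 0 -0.1;0 0 0 0 0 0 -0.1;0 0 0 0 0 0 -0.1",
)

```text
time_s: 13.9
tcp_pos: [532.4, 307.1, 280.6]
eef_rot: [1.913, 2.491, 0.001]
contact_force: [0.7, -0.8, -0.3]
grip_width: 50.9
```

```bash
python3 - <<'E'
from h import *
yaw(); p,d,m=snap('wrist','w3'); W=world(d,m); x,y,z=np.moveaxis(W,-1,0)
hsv=cv2.cvtColor(p,cv2.COLOR_RGB2HSV).astype(int)
o=(d>0)&(hsv[...,0]>4)&(hsv[...,0]<22)&(hsv[...,1]>140)&(np.hypot(x-483,y-295)<90)&(z>190)&(z<200)
k,l,st,c=cv2.connectedComponentsWithStats(o.astype(np.uint8))
for i in range(1,k):
    if st[i,4]>60:
        q=W[l==i]; r=cv2.minAreaRect(q[:,:2].astype(np.float32)); print(np.round(r[0],1),np.round(r[1],1),round(r[2],1),np.median(q[:,2]).round(1),c[i].round())
for X in(-50,-25,0,25,50): print(X,np.round([483.1+X*np.cos(np.radians(15)),295.1+X*np.sin(np.radians(15))],1))
E
```

```text
t 13.9 tcp [532.4 307.1 280.6] yaw 104.94 toolz [ 0.001 -0.    -1.   ] F [ 0.7 -0.8 -0.3] w 50.9 j6 -1.43
[435.3 283.7] [11.9 23.4] 13.1 194.0 [317. 103.]
[459.3 289.5] [11.9 23.9] 14.1 194.3 [317. 144.]
[483.8 295.4] [12.1 23.5] 14.0 194.6 [315. 182.]
[507.7 301.5] [12.1 23.7] 13.1 194.6 [314. 218.]
[531.8 307.6] [12.  23.4] 14.1 194.7 [313. 252.]
-50 [434.8 282.2]
-25 [459.  288.6]
0 [483.1 295.1]
25 [507.2 301.6]
50 [531.4 308. ]
```

View pics/w3.png

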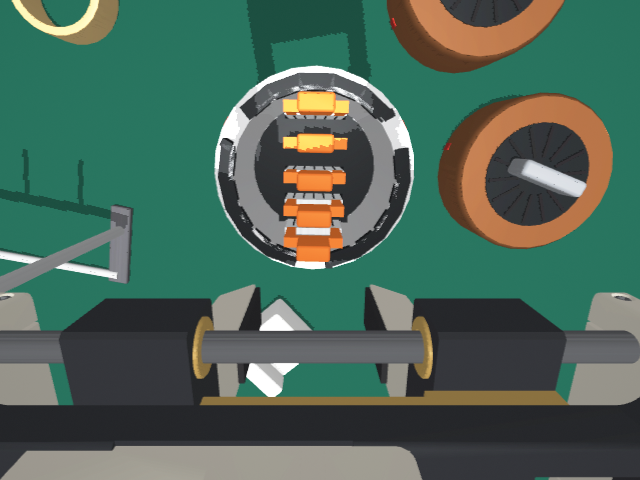

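The wrist view shows five tabs in a row, cols ~315, rows 103–252. The positions match the comb to within 1.5 mm, with yaw about 14°. I'll grip the nearest one, at +50.

send_rows(
  rows="-0.004 0.003 -0.25 0 0 -0.009 -0.1;0 0 -0.25 0 0 0 -0.1;0 0 -0.15 0 0 0 -0.1;0 0 -0.054 0 0 0 -0.1;0 0 0 0 0 0 -0.1;0 0 0 0 0 0 1;0 0 0 0 0 0 1;0 0 0 0 0 0 1;0 0 0 0 0 0 1;0 0 0 0 0 0 1;0 0 0 0 0 0 1",
)

```text
time_s: 15.32
tcp_pos: [531.5, 308.7, 174.5]
eef_rot: [1.935, 2.475, 0.001]
contact_force: [0.5, -0.4, 3.5]
grip_width: 23.7
```

send_rows(
  rows="0 0 0.05 0 0 0 1;0 0 0.1 0 0 0 1;0 0 0.2 0 0 0 1;0 0 0.2 0 0 0 1;0 0 0.25 0 0 0 1;0 0 0.25 0 0 0 1;0 0 0.1 0 0 0 1;0 0 0 0 0 0 1",
)

```text
time_s: 16.32
tcp_pos: [531.6, 308.8, 348.7]
eef_rot: [1.934, 2.474, 0.005]
contact_force: [-0.3, 0.3, -1.1]
grip_width: 23.7
```

```bash
python3 - <<'E'
from h import *
yaw()
E
```

```text
t 16.325 tcp [531.6 308.8 348.7] yaw 103.97 toolz [ 0.003  0.001 -1.   ] F [-0.3  0.3 -1.1] w 23.7 j6 -1.41
```

send_rows(
  rows="0.0155 -0.15 0 0 0 -0.0125 1;0.0155 -0.2694 0 0 0 -0.0125 1;0.0155 -0.2694 0 0 0 -0.0125 1;0.0155 -0.2694 0 0 0 -0.0125 1;0.0155 -0.2694 0 0 0 -0.0125 1;0.0155 -0.2694 0 0 0 -0.0125 1;0.0155 -0.2694 0 0 0 -0.0125 1;0 -0.12 -0.05 0 0 0 1;0 0 -0.25 0 0 0 1;0 0 -0.25 0 0 0 1;0 0 -0.1747 0 0 0 1;0 0 0 0 0 0 1",
)

```text
time_s: 17.82
tcp_pos: [545.8, 25.8, 235.3]
eef_rot: [-2.14, -2.293, 0.006]
contact_force: [0.5, -0.0, -0.6]
grip_width: 23.5
```

```bash
python3 - <<'E'
from h import *
yaw(); p,d,m=snap('wrist','w4'); snap('scene','scene4')
im=cv2.imread('pics/scene4.png')[130:330,150:390]
cv2.imwrite('pics/s4.png',np.hstack([cv2.resize(cv2.imread('pics/w4.png'),None,fx=.6,fy=.6)[:,:], cv2.resize(im,(346,288))]))
E
```

```text
t 17.825 tcp [545.8  25.8 235.3] yaw 93.95 toolz [-0.006  0.001 -1.   ] F [ 0.5 -0.  -0.6] w 23.5 j6 -1.73
```

View pics/s4.png

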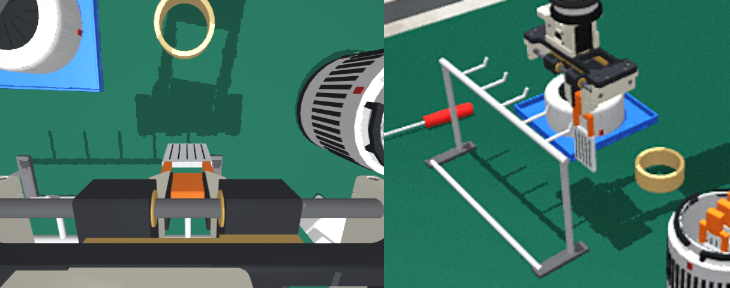

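send_rows(
  rows="0 0 0 0 0 0 1",
)

```text
time_s: 18.05
tcp_pos: [548.2, 25.7, 239.3]
eef_rot: [2.142, 2.295, 0.002]
contact_force: [-0.8, 0.4, -1.7]
grip_width: 23.6
```

```bash
python3 - <<'E'
from h import *
yaw(); p,d,m=load('scene4'); 
for w,o in((240,0),(235.3,0)):
  pass
# check window vs hook tip in scene picture: project predicted pts
W=world(d,m); x,y,z=np.moveaxis(W,-1,0); hsv=cv2.cvtColor(p,cv2.COLOR_RGB2HSV).astype(int)
o=(d>0)&(hsv[...,0]>4)&(hsv[...,0]<22)&(hsv[...,1]>140)&(abs(x-546)<30)&(abs(y-26)<45)&(z>150)
q=W[o]; print(len(q),q.min(0),q.max(0),q.mean(0))
E
```

```text
t 18.05 tcp [548.2  25.7 239.3] yaw 93.95 toolz [ 0.002 -0.    -1.   ] F [-0.8  0.4 -1.7] w 23.6 j6 -1.73
256 [523.30648482 -12.45311526 189.92614917] [575.70880004  70.84761828 340.88430118] [549.28835964  32.30307171 253.02630531]
```

send_rows(
  rows="0.062 0.0044 0 0 0 0 1;0.062 0.0044 0 0 0 0 1;0.062 0.0044 0 0 0 0 1;0.062 0.0044 0 0 0 0 1;0.062 0.0044 0 0 0 0 1;0 0 0 0 0 0 1",
)

```text
time_s: 18.8
tcp_pos: [594.7, 29.0, 237.6]
eef_rot: [-2.143, -2.296, 0.0]
contact_force: [0.6, -0.7, -1.2]
grip_width: 23.9
```

send_rows(
  rows="0 0 -0.05 0 0 0 1;0 0 -0.04 0 0 0 1;0 0 -0.02 0 0 0 1;0 0 0 0 0 0 1",
)

```text
time_s: 19.3
tcp_pos: [593.7, 29.0, 222.2]
eef_rot: [-2.144, -2.297, -0.0]
contact_force: [-2.7, -0.6, 3.6]
grip_width: 24.0
```

```bash
python3 - <<'E'
from h import *
yaw()
E
```

```text
t 19.3 tcp [593.7  29.  222.2] yaw 93.94 toolz [-0.  0. -1.] F [-2.7 -0.6  3.6] w 24.0 j6 -1.72
```

send_rows(
  rows="0 0 0 0 0 0 0.05;0 0 0 0 0 0 0.05;0 0 0 0 0 0 0.05;0 0 0 0 0 0 0.05;0 0 0.1 0 0 0 0.05;0 0 0.2 0 0 0 0.05;0 0 0.3 0 0 0 0.05;0 0 0 0 0 0 0.05",
)

```text
time_s: 20.3
tcp_pos: [595.6, 28.9, 316.6]
eef_rot: [2.139, 2.291, 0.009]
contact_force: [0.0, -0.6, -0.5]
grip_width: 43.7
```

```bash
python3 - <<'E'
from h import *
yaw(); p,d,m=snap('scene','scene5')
cv2.imwrite('pics/s5.png',cv2.resize(p[150:330,180:390,::-1],None,fx=3,fy=3))
E
```

```text
t 20.3 tcp [595.6  28.9 316.6] yaw 93.95 toolz [ 0.009 -0.001 -1.   ] F [ 0.  -0.6 -0.5] w 43.7 j6 -1.72
```

View pics/s5.png

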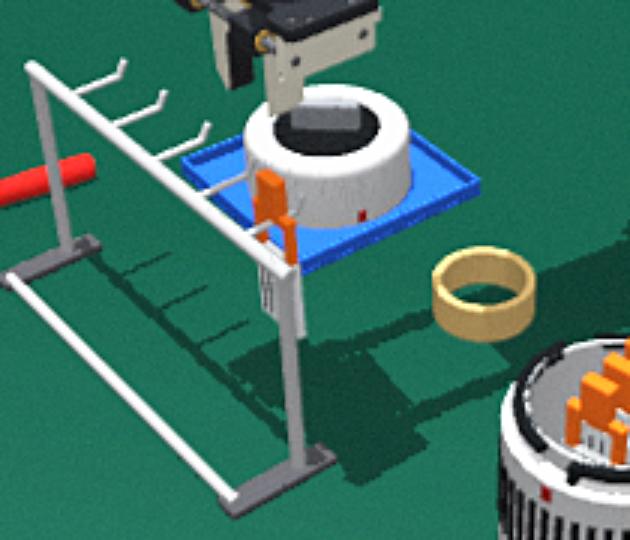

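Blade 1 hangs on hook1 by its window. The next one is the +25 blade, for hook2.

send_rows(
  rows="-0.0833 0.13 0 0 0 0.0125 0;-0.0833 0.2593 0 0 0 0.0125 0;-0.0833 0.2593 0 0 0 0.0125 0;-0.0833 0.2593 0 0 0 0.0125 0;-0.0833 0.2593 0 0 0 0.0125 -0.1;-0.0833 0.2593 0 0 0 0.0125 -0.1;-0.0833 0.2593 -0.1 0 0 0.0125 -0.1;0 0.13 -0.2 0 0 0 -0.1;0 0 -0.25 0 0 0 -0.1;0 0 -0.12 0 0 0 -0.1;0 0 0 0 0 0 -0.1;0 0 0 0 0 0 -0.1",
)

```text
time_s: 21.85
tcp_pos: [506.4, 301.7, 211.6]
eef_rot: [1.934, 2.476, 0.001]
contact_force: [0.6, 0.4, -0.4]
grip_width: 50.8
```

send_rows(
  rows="0.008 0 -0.12 0 0 0 -0.1;0 0 -0.12 0 0 0 -0.1;0 0 0 0 0 0 -0.1;0 0 0 0 0 0 1;0 0 0 0 0 0 1;0 0 0 0 0 0 1;0 0 0 0 0 0 1;0 0 0 0 0 0 1;0 0 0 0 0 0 1",
)

```text
time_s: 22.98
tcp_pos: [508.1, 301.5, 175.5]
eef_rot: [1.935, 2.475, 0.002]
contact_force: [0.0, 0.4, 5.5]
grip_width: 23.8
```

send_rows(
  rows="0 0 0.05 0 0 0 1;0 0 0.1 0 0 0 1;0 0 0.2 0 0 0 1;0 0 0.2 0 0 0 1;0 0 0.25 0 0 0 1;0 0 0.25 0 0 0 1;0 0 0.1 0 0 0 1;0 0 0 0 0 0 1;0 0 0 0 0 0 1",
)

```text
time_s: 24.1
tcp_pos: [507.5, 301.2, 346.6]
eef_rot: [-1.934, -2.474, 0.002]
contact_force: [-0.1, 0.4, -1.5]
grip_width: 23.8
```

send_rows(
  rows="0.0374 -0.16 0 0 0 -0.0109 1;0.0374 -0.29 0 0 0 -0.0109 1;0.0374 -0.29 0 0 0 -0.0109 1;0.0374 -0.29 0 0 0 -0.0109 1;0.0374 -0.29 0 0 0 -0.0109 1;0.0374 -0.29 0 0 0 -0.0109 1;0.0374 -0.29 0 0 0 -0.0109 1;0.0374 -0.29 0 0 0 -0.0109 1;0 -0.071 -0.15 0 0 0 1;0 0 -0.3 0 0 0 1;0 0 -0.2633 0 0 0 1;0 0 0 0 0 0 1",
)

```text
time_s: 25.6
tcp_pos: [550.5, -37.5, 236.9]
eef_rot: [-2.138, -2.291, 0.007]
contact_force: [0.6, -0.0, -0.4]
grip_width: 23.7
```

send_rows(
  rows="0 0 0 0 0 0 1",
)

```text
time_s: 25.72
tcp_pos: [553.3, -37.9, 241.6]
eef_rot: [2.142, 2.296, 0.001]
contact_force: [0.6, 0.7, -0.2]
grip_width: 23.7
```

```bash
python3 - <<'E'
from h import *
yaw()
E
```

```text
t 25.725 tcp [553.3 -37.9 241.6] yaw 93.98 toolz [ 0.001 -0.    -1.   ] F [ 0.6  0.7 -0.2] w 23.7 j6 -1.85
```

send_rows(
  rows="0.062 0.0044 0 0 0 0 1;0.062 0.0044 0 0 0 0 1;0.062 0.0044 0 0 0 0 1;0.062 0.0044 0 0 0 0 1;0.062 0.0044 0 0 0 0 1;0 0 0 0 0 0 1;0 0 -0.05 0 0 0 1;0 0 -0.04 0 0 0 1;0 0 -0.02 0 0 0 1;0 0 0 0 0 0 1",
)

```text
time_s: 26.98
tcp_pos: [599.1, -34.5, 223.9]
eef_rot: [-2.143, -2.297, 0.0]
contact_force: [-0.3, 0.1, -1.4]
grip_width: 23.8
```

send_rows(
  rows="0 0 -0.01 0 0 0 1;0 0 -0.007 0 0 0 1;0 0 0 0 0 0 1",
)

```text
time_s: 27.35
tcp_pos: [599.4, -34.6, 223.2]
eef_rot: [2.142, 2.296, 0.002]
contact_force: [-3.6, 0.4, 7.7]
grip_width: 23.3
```

send_rows(
  rows="0 0 0 0 0 0 0.05;0 0 0 0 0 0 0.05;0 0 0 0 0 0 0.05;0 0 0 0 0 0 0.05;0 0 0.1 0 0 0 0.05;0 0 0.2 0 0 0 0.05;0 0 0.3 0 0 0 0.05;0 0 0 0 0 0 0.05",
)

```text
time_s: 28.35
tcp_pos: [600.8, -34.8, 316.7]
eef_rot: [2.138, 2.292, 0.008]
contact_force: [-0.3, -0.4, -0.7]
grip_width: 43.8
```

send_rows(
  rows="-0.0963 0.15 0 0 0 0.0109 0.05;-0.0963 0.28 0 0 0 0.0109 0.05;-0.0963 0.28 0 0 0 0.0109 0;-0.0963 0.28 0 0 0 0.0109 0;-0.0963 0.28 0 0 0 0.0109 0;-0.0963 0.28 0 0 0 0.0109 -0.1;-0.0963 0.28 0 0 0 0.0109 -0.1;-0.0963 0.28 -0.1 0 0 0.0109 -0.1;0 0.09 -0.2 0 0 0 -0.1;0 0 -0.25 0 0 0 -0.1;0 0 -0.1 0 0 0 -0.1;0 0 0 0 0 0 -0.1",
)

```text
time_s: 29.85
tcp_pos: [483.5, 295.2, 213.5]
eef_rot: [-1.935, -2.474, 0.002]
contact_force: [-0.5, -0.5, 1.4]
grip_width: 50.6
```

```bash
python3 - <<'E'
from h import *
yaw(); p,d,m=snap('wrist','w6'); W=world(d,m); x,y,z=np.moveaxis(W,-1,0)
hsv=cv2.cvtColor(p,cv2.COLOR_RGB2HSV).astype(int)
o=(d>0)&(hsv[...,0]>4)&(hsv[...,0]<22)&(hsv[...,1]>140)&(np.hypot(x-483,y-295)<90)&(z>190)&(z<200)
k,l,st,c=cv2.connectedComponentsWithStats(o.astype(np.uint8))
for i in range(1,k):
    if st[i,4]>60:
        q=W[l==i]; r=cv2.minAreaRect(q[:,:2].astype(np.float32)); print(np.round(r[0],1),np.round(r[1],1),round(r[2],1),np.median(q[:,2]).round(1),c[i].round())
p,d,m=snap('scene','scene6')
cv2.imwrite('pics/s6.png',cv2.resize(p[150:330,180:430,::-1],None,fx=2.6,fy=2.6))
E
```

```text
t 29.85 tcp [483.5 295.2 213.5] yaw 103.95 toolz [-0.001 -0.001 -1.   ] F [-0.5 -0.5  1.4] w 50.6 j6 -1.4
[435.1 283.6] [11.9 24. ] 14.2 195.1 [313. 197.]
[459.2 289.4] [11.7 23.5] 13.9 195.2 [313. 246.]
[483.3 295.4] [12.2 23.3] 13.8 195.2 [313. 291.]
```

View pics/s6.png

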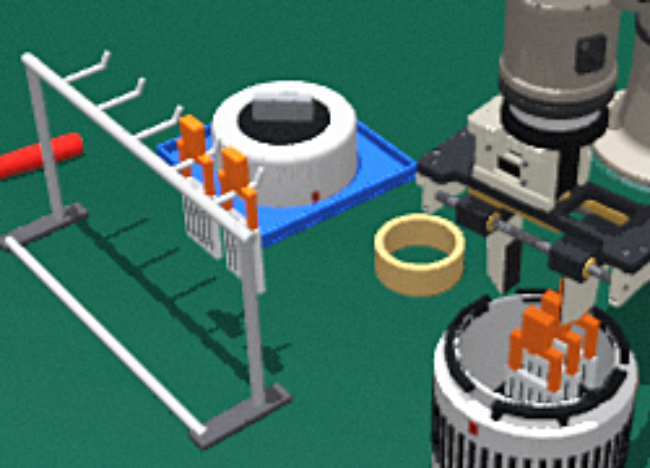

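Two blades are hanging, on hooks 1 and 2, and three tabs remain as predicted. Next is the centre blade, for hook3.

send_rows(
  rows="0 0 -0.13 0 0 0 -0.1;0 0 -0.12 0 0 0 -0.1;0 0 0 0 0 0 -0.1;0 0 0 0 0 0 1;0 0 0 0 0 0 1;0 0 0 0 0 0 1;0 0 0 0 0 0 1;0 0 0 0 0 0 1;0 0 0 0 0 0 1",
)

```text
time_s: 31.08
tcp_pos: [484.0, 295.6, 177.0]
eef_rot: [1.934, 2.475, 0.002]
contact_force: [0.2, 0.2, 5.5]
grip_width: 23.7
```

send_rows(
  rows="0 0 0.05 0 0 0 1;0 0 0.1 0 0 0 1;0 0 0.2 0 0 0 1;0 0 0.2 0 0 0 1;0 0 0.25 0 0 0 1;0 0 0.25 0 0 0 1;0 0 0.1 0 0 0 1;0 0 0 0 0 0 1;0 0 0 0 0 0 1",
)

```text
time_s: 32.2
tcp_pos: [483.3, 295.3, 348.1]
eef_rot: [-1.934, -2.474, 0.002]
contact_force: [-1.1, -0.5, -1.3]
grip_width: 23.4
```

send_rows(
  rows="0.0613 -0.17 0 0 0 -0.0109 1;0.0613 -0.335 0 0 0 -0.0109 1;0.0613 -0.335 0 0 0 -0.0109 1;0.0613 -0.335 0 0 0 -0.0109 1;0.0613 -0.335 0 0 0 -0.0109 1;0.0613 -0.335 0 0 0 -0.0109 1;0.0613 -0.335 0 0 0 -0.0109 1;0.0613 -0.335 0 0 0 -0.0109 1;0 -0.132 -0.15 0 0 0 1;0 0 -0.3 0 0 0 1;0 0 -0.257 0 0 0 1;0 0 0 0 0 0 1",
)

```text
time_s: 33.7
tcp_pos: [555.1, -101.0, 239.2]
eef_rot: [-2.138, -2.291, 0.006]
contact_force: [-0.7, -0.2, -0.3]
grip_width: 23.6
```

send_rows(
  rows="0 0 0 0 0 0 1;0 0 0 0 0 0 1",
)

```text
time_s: 33.95
tcp_pos: [558.0, -101.7, 244.7]
eef_rot: [2.141, 2.295, 0.002]
contact_force: [-0.4, -0.3, -2.0]
grip_width: 23.9
```

send_rows(
  rows="0.062 0.0044 0 0 0 0 1;0.062 0.0044 0 0 0 0 1;0.062 0.0044 0 0 0 0 1;0.062 0.0044 0 0 0 0 1;0.062 0.0044 0 0 0 0 1;0 0 0 0 0 0 1;0 0 -0.05 0 0 0 1;0 0 -0.04 0 0 0 1;0 0 -0.025 0 0 0 1;0 0 -0.012 0 0 0 1;0 0 0 0 0 0 1",
)

```text
time_s: 35.33
tcp_pos: [603.5, -98.3, 224.8]
eef_rot: [2.143, 2.297, 0.0]
contact_force: [-2.5, 0.5, 4.2]
grip_width: 23.8
```

send_rows(
  rows="0 0 0 0 0 0 0.05;0 0 0 0 0 0 0.05;0 0 0 0 0 0 0.05;0 0 0 0 0 0 0.05;0 0 0.1 0 0 0 0.05;0 0 0.2 0 0 0 0.05;0 0 0.3 0 0 0 0.05;0 0 0 0 0 0 0.05",
)

```text
time_s: 36.33
tcp_pos: [605.2, -98.7, 319.2]
eef_rot: [2.137, 2.291, 0.007]
contact_force: [-0.4, -1.2, -0.7]
grip_width: 43.5
```

send_rows(
  rows="-0.1204 0.17 0 0 0 0.0109 0.05;-0.1204 0.33 0 0 0 0.0109 0.05;-0.1204 0.33 0 0 0 0.0109 0;-0.1204 0.33 0 0 0 0.0109 0;-0.1204 0.33 0 0 0 0.0109 0;-0.1204 0.33 0 0 0 0.0109 -0.1;-0.1204 0.33 0 0 0 0.0109 -0.1;-0.1204 0.33 -0.1 0 0 0.0109 -0.1;0 0.104 -0.2 0 0 0 -0.1;0 0 -0.25 0 0 0 -0.1;0 0 -0.12 0 0 0 -0.1;0 0 0 0 0 0 -0.1",
)

```text
time_s: 37.83
tcp_pos: [458.4, 289.0, 212.1]
eef_rot: [-1.934, -2.474, 0.005]
contact_force: [-0.5, -0.3, -1.0]
grip_width: 50.3
```

send_rows(
  rows="0 0 0 0 0 0 -0.1",
)

```text
time_s: 37.95
tcp_pos: [459.7, 289.5, 214.3]
eef_rot: [1.935, 2.474, 0.002]
contact_force: [0.7, -0.6, -0.2]
grip_width: 50.8
```

send_rows(
  rows="-0.002 0 -0.13 0 0 0 -0.1;0 0 -0.126 0 0 0 -0.1;0 0 0 0 0 0 -0.1;0 0 0 0 0 0 1;0 0 0 0 0 0 1;0 0 0 0 0 0 1;0 0 0 0 0 0 1;0 0 0 0 0 0 1;0 0 0 0 0 0 1",
)

```text
time_s: 39.08
tcp_pos: [459.2, 289.5, 175.5]
eef_rot: [1.934, 2.475, 0.002]
contact_force: [0.1, -0.2, 4.9]
grip_width: 23.8
```

send_rows(
  rows="0 0 0.05 0 0 0 1;0 0 0.1 0 0 0 1;0 0 0.2 0 0 0 1;0 0 0.2 0 0 0 1;0 0 0.25 0 0 0 1;0 0 0.25 0 0 0 1;0 0 0.1 0 0 0 1;0 0 0 0 0 0 1;0 0 0 0 0 0 1",
)

```text
time_s: 40.2
tcp_pos: [458.6, 289.1, 346.7]
eef_rot: [-1.934, -2.474, 0.002]
contact_force: [0.3, 1.0, -0.5]
grip_width: 23.4
```

send_rows(
  rows="0.0857 -0.2 0 0 0 -0.0109 1;0.0857 -0.38 0 0 0 -0.0109 1;0.0857 -0.38 0 0 0 -0.0109 1;0.0857 -0.38 0 0 0 -0.0109 1;0.0857 -0.38 0 0 0 -0.0109 1;0.0857 -0.38 0 0 0 -0.0109 1;0.0857 -0.38 0 0 0 -0.0109 1;0.0857 -0.38 0 0 0 -0.0109 1;0 -0.171 -0.15 0 0 0 1;0 0 -0.3 0 0 0 1;0 0 -0.25 0 0 0 1;0 0 0 0 0 0 1",
)

```text
time_s: 41.7
tcp_pos: [559.8, -164.6, 238.6]
eef_rot: [-2.138, -2.291, 0.004]
contact_force: [0.2, 1.1, -1.6]
grip_width: 23.8
```

send_rows(
  rows="0 0 0 0 0 0 1;0 0 0 0 0 0 1",
)

```text
time_s: 41.95
tcp_pos: [562.6, -165.5, 244.3]
eef_rot: [2.141, 2.295, 0.002]
contact_force: [0.4, 0.1, -0.7]
grip_width: 23.8
```

```bash
python3 - <<'E'
from h import *
yaw()
E
```

```text
t 41.95 tcp [ 562.6 -165.5  244.3] yaw 93.99 toolz [ 0.003 -0.001 -1.   ] F [ 0.4  0.1 -0.7] w 23.8 j6 -2.06
```

send_rows(
  rows="0.062 0.0044 -0.01 0 0 0 1;0.062 0.0044 0 0 0 0 1;0.062 0.0044 0 0 0 0 1;0.062 0.0044 0 0 0 0 1;0.062 0.0044 0 0 0 0 1;0 0 0 0 0 0 1;0 0 -0.05 0 0 0 1;0 0 -0.04 0 0 0 1;0 0 -0.025 0 0 0 1;0 0 -0.006 0 0 0 1;0 0 0 0 0 0 1",
)

```text
time_s: 43.32
tcp_pos: [608.0, -162.0, 223.3]
eef_rot: [2.143, 2.297, -0.0]
contact_force: [-3.2, 1.1, 3.4]
grip_width: 23.8
```

send_rows(
  rows="0 0 0 0 0 0 0.05;0 0 0 0 0 0 0.05;0 0 0 0 0 0 0.05;0 0 0 0 0 0 0.05;0 0 0.1 0 0 0 0.05;0 0 0.2 0 0 0 0.05;0 0 0.3 0 0 0 0.05;0 0 0 0 0 0 0.05",
)

```text
time_s: 44.32
tcp_pos: [609.7, -162.5, 318.3]
eef_rot: [2.137, 2.291, 0.006]
contact_force: [0.1, -0.2, -0.3]
grip_width: 43.6
```

send_rows(
  rows="-0.1445 0.2 0 0 0 0.0109 0.05;-0.1445 0.36 0 0 0 0.0109 0.05;-0.1445 0.36 0 0 0 0.0109 0;-0.1445 0.36 0 0 0 0.0109 0;-0.1445 0.36 0 0 0 0.0109 0;-0.1445 0.36 0 0 0 0.0109 -0.1;-0.1445 0.36 0 0 0 0.0109 -0.1;-0.1445 0.36 -0.1 0 0 0.0109 -0.1;0 0.25 -0.2 0 0 0 -0.1;0 0 -0.25 0 0 0 -0.1;0 0 -0.1 0 0 0 -0.1;0 0 0 0 0 0 -0.1",
)

```text
time_s: 45.82
tcp_pos: [434.8, 283.0, 214.9]
eef_rot: [-1.935, -2.474, 0.002]
contact_force: [0.2, -0.1, 0.9]
grip_width: 50.4
```

send_rows(
  rows="0 0 0 0 0 0 -0.1",
)

```text
time_s: 45.95
tcp_pos: [435.8, 283.3, 216.7]
eef_rot: [1.935, 2.473, 0.004]
contact_force: [0.5, 0.1, 0.2]
grip_width: 50.7
```

```bash
python3 - <<'E'
from h import *
yaw()
p,d,m=snap('wrist','w7'); W=world(d,m); x,y,z=np.moveaxis(W,-1,0)
hsv=cv2.cvtColor(p,cv2.COLOR_RGB2HSV).astype(int)
o=(d>0)&(hsv[...,0]>4)&(hsv[...,0]<22)&(hsv[...,1]>140)&(np.hypot(x-483,y-295)<90)&(z>190)&(z<200)
q=W[o];print(cv2.minAreaRect(q[:,:2].astype(np.float32)))
p,d,m=snap('scene','scene7')
cv2.imwrite('pics/s7.png',cv2.resize(p[150:330,180:430,::-1],None,fx=2.6,fy=2.6))
E
```

```text
t 45.95 tcp [435.8 283.3 216.7] yaw 103.92 toolz [ 0.002  0.001 -1.   ] F [0.5 0.1 0.2] w 50.7 j6 -1.38
((434.4104309082031, 283.2891540527344), (12.001678466796875, 23.705862045288086), 14.1126070022583)
```

View pics/s7.png

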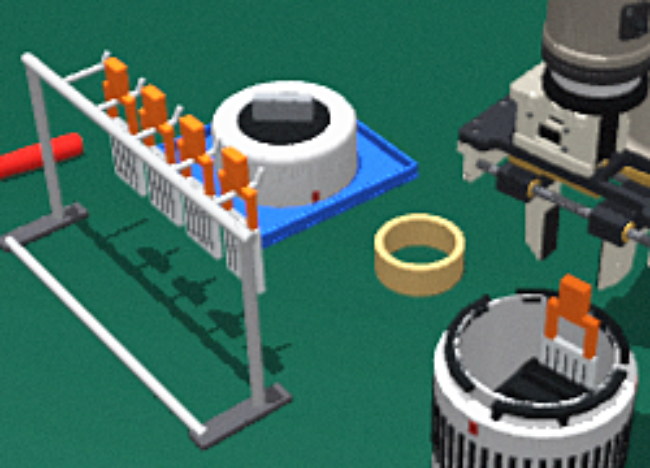

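Four blades hang, one per hook, and one tab remains. I'll take the last blade to hook5.

send_rows(
  rows="-0.004 0 -0.14 0 0 0 -0.1;0 0 -0.13 0 0 0 -0.1;0 0 0 0 0 0 -0.1;0 0 0 0 0 0 1;0 0 0 0 0 0 1;0 0 0 0 0 0 1;0 0 0 0 0 0 1;0 0 0 0 0 0 1;0 0 0 0 0 0 1",
)

```text
time_s: 47.18
tcp_pos: [434.6, 283.6, 175.3]
eef_rot: [1.934, 2.475, 0.002]
contact_force: [0.1, -0.2, 6.3]
grip_width: 23.4
```

send_rows(
  rows="0 0 0.05 0 0 0 1;0 0 0.1 0 0 0 1;0 0 0.2 0 0 0 1;0 0 0.2 0 0 0 1;0 0 0.25 0 0 0 1;0 0 0.25 0 0 0 1;0 0 0.1 0 0 0 1;0 0 0 0 0 0 1;0 0 0 0 0 0 1",
)

```text
time_s: 48.3
tcp_pos: [433.9, 283.3, 346.6]
eef_rot: [-1.934, -2.475, 0.002]
contact_force: [0.5, -0.4, -1.3]
grip_width: 23.1
```

send_rows(
  rows="0.0978 -0.2 0 0 0 -0.0097 1;0.0978 -0.385 0 0 0 -0.0097 1;0.0978 -0.385 0 0 0 -0.0097 1;0.0978 -0.385 0 0 0 -0.0097 1;0.0978 -0.385 0 0 0 -0.0097 1;0.0978 -0.385 0 0 0 -0.0097 1;0.0978 -0.385 0 0 0 -0.0097 1;0.0978 -0.385 0 0 0 -0.0097 1;0.0978 -0.385 0 0 0 -0.0097 1;0 -0.138 -0.15 0 0 0 1;0 0 -0.25 0 0 0 1;0 0 -0.2 0 0 0 1",
)

```text
time_s: 49.8
tcp_pos: [565.4, -229.4, 254.2]
eef_rot: [-2.142, -2.293, 0.001]
contact_force: [-0.0, -0.1, -0.6]
grip_width: 24.0
```

send_rows(
  rows="0 0 -0.1 0 0 0 1;0 0 0 0 0 0 1;0 0 0 0 0 0 1;0 0 0 0 0 0 1",
)

```text
time_s: 50.3
tcp_pos: [566.8, -229.4, 243.6]
eef_rot: [2.142, 2.295, 0.001]
contact_force: [-1.0, -0.1, -0.4]
grip_width: 23.6
```

```bash
python3 - <<'E'
from h import *
yaw()
E
```

```text
t 50.3 tcp [ 566.8 -229.4  243.6] yaw 93.97 toolz [ 0.002 -0.001 -1.   ] F [-1.  -0.1 -0.4] w 23.6 j6 -2.15
```

send_rows(
  rows="0.062 0.0044 -0.01 0 0 0 1;0.062 0.0044 0 0 0 0 1;0.062 0.0044 0 0 0 0 1;0.062 0.0044 0 0 0 0 1;0.062 0.0044 0 0 0 0 1;0 0 0 0 0 0 1;0 0 -0.05 0 0 0 1;0 0 -0.04 0 0 0 1;0 0 -0.025 0 0 0 1;0 0 -0.006 0 0 0 1;0 0 0 0 0 0 1",
)

```text
time_s: 51.68
tcp_pos: [612.6, -225.9, 223.1]
eef_rot: [2.143, 2.297, -0.0]
contact_force: [-2.7, 0.7, 4.2]
grip_width: 23.6
```

send_rows(
  rows="0 0 0 0 0 0 0.05;0 0 0 0 0 0 0.05;0 0 0 0 0 0 0.05;0 0 0 0 0 0 0.05;0 0 0.1 0 0 0 0.05;0 0 0.2 0 0 0 0.05;0 0 0.3 0 0 0 0.05;0 0 0 0 0 0 0.05",
)

```text
time_s: 52.68
tcp_pos: [614.1, -226.5, 318.4]
eef_rot: [2.137, 2.29, 0.004]
contact_force: [-0.3, -0.2, 0.8]
grip_width: 43.7
```

send_rows(
  rows="-0.25 -0.009 0 0 0 -0.063 0.05;-0.25 -0.009 0 0 0 -0.063 0.05;-0.25 -0.009 0 0 0 -0.063 0.05;-0.25 -0.009 0 0 0 -0.063 -0.4;-0.25 -0.009 0 0 0 -0.063 -0.4;-0.25 -0.009 0 0 0 -0.063 -0.4;0 0 -0.2 0 0 0 -0.4;0 0 -0.3 0 0 0 -0.4;0 0 -0.2 0 0 0 -0.4;0 0 0 0 0 0 -0.4;0 0 0 0 0 0 -0.4",
)

```text
time_s: 54.05
tcp_pos: [388.4, -234.5, 208.8]
eef_rot: [2.838, 1.343, 0.001]
contact_force: [-0.4, -0.6, 0.1]
grip_width: 64.1
```

```bash
python3 - <<'E'
from h import *
yaw(); p,d,m=snap('wrist','w8'); W=world(d,m); x,y,z=np.moveaxis(W,-1,0)
n=(np.hypot(x-387,y+234)<150)&(d>0)
t=n&(abs(z-66)<5); print('top',cv2.minEnclosingCircle(W[t][:,:2].astype(np.float32)),np.median(z[t]),t.sum())
b=n&(z>91)&(z<104); q=W[b][:,:2].astype(np.float32); print(cv2.minAreaRect(q),np.median(z[b]),b.sum())
snap('scene','scene8'); im=cv2.imread('pics/scene8.png')[150:330,180:430]
cv2.imwrite('pics/s8.png',np.hstack([cv2.resize(cv2.imread('pics/w8.png'),None,fx=.6,fy=.6),cv2.resize(im,(400,288))]))
E
```

```text
t 54.05 tcp [ 388.4 -234.5  208.8] yaw 50.65 toolz [ 0.001 -0.001 -1.   ] F [-0.4 -0.6  0.1] w 64.1 j6 -1.6
top ((395.92840576171875, -218.9745635986328), 79.9676284790039) 67.86159050583886 24124
((395.360595703125, -218.66317749023438), (16.047008514404297, 65.05567169189453), 50.70892333984375) 97.05151696421643 1669
```

View pics/s8.png

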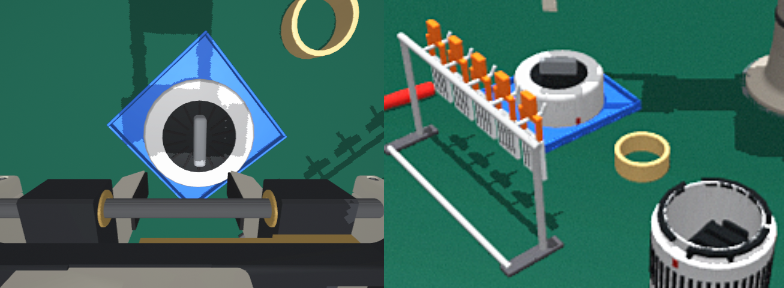

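All five blades hang. The cap was knocked about 17 mm, to (395.5, −219), and is still flat in the tray with the bar at the same angle. I'll grip it there.

send_rows(
  rows="0.047 0.101 -0.15 0 0 0 -0.4;0 0 -0.3 0 0 0 -0.4;0 0 -0.25 0 0 0 -0.4;0 0 -0.162 0 0 0 -0.4;0 0 0 0 0 0 -0.4;0 0 0 0 0 0 1;0 0 0 0 0 0 1;0 0 0 0 0 0 1;0 0 0 0 0 0 1;0 0 0 0 0 0 1;0 0 0 0 0 0 1",
)

```text
time_s: 55.52
tcp_pos: [394.9, -218.9, 78.4]
eef_rot: [2.84, 1.344, 0.0]
contact_force: [0.3, 0.2, 1.0]
grip_width: 15.7
```

send_rows(
  rows="0 0 0 0 0 0 1;0 0 0.1 0 0 0 1;0 0 0.3 0 0 0 1;0 0 0.3 0 0 0 1;0 0 0.4 0 0 0 1;0 0 0.3 0 0 0 1;0 0 0 0 0 0 1;0 0 0 0 0 0 1",
)

```text
time_s: 56.52
tcp_pos: [394.2, -218.3, 286.8]
eef_rot: [-2.837, -1.343, 0.002]
contact_force: [0.1, 0.3, -2.9]
grip_width: 16.0
```

```bash
python3 - <<'E'
from h import *
yaw(); p,d,m=snap('scene','scene9'); hsv=cv2.cvtColor(p,cv2.COLOR_RGB2HSV).astype(int); W=world(d,m); x,y,z=np.moveaxis(W,-1,0)
rd=(d>0)&((hsv[...,0]<6)|(hsv[...,0]>174))&(hsv[...,1]>150)&(hsv[...,2]>90)&(np.hypot(x-395,y+219)<110)&(z>120)
q=W[rd]; print(len(q),np.median(q,0)if len(q) else 0)
E
```

```text
t 56.525 tcp [ 394.2 -218.3  286.8] yaw 50.65 toolz [-0.002  0.002 -1.   ] F [ 0.1  0.3 -2.9] w 16.0 j6 -1.56
7 [ 406.83747377 -139.10054818  222.71009332]
```

send_rows(
  rows="0.0539 0.18 0.05 0 0 0.0423 1;0.0539 0.34 0.05 0 0 0.0423 1;0.0539 0.34 0 0 0 0.0423 1;0.0539 0.34 0 0 0 0.0423 1;0.0539 0.34 0 0 0 0.0423 1;0.0539 0.34 0 0 0 0.0423 1;0.0539 0.34 0 0 0 0.0423 1;0.0539 0.34 0 0 0 0.0423 1;0.0539 0.34 0 0 0 0.0423 1;0.0539 0.34 0 0 0 0.0423 1;0.0539 0.183 0 0 0 0.0423 1;0 0 0 0 0 0 1",
)

```text
time_s: 58.08
tcp_pos: [483.2, 296.1, 300.2]
eef_rot: [-1.93, -2.476, 0.007]
contact_force: [0.3, -0.0, -2.9]
grip_width: 15.7
```

send_rows(
  rows="0 0 0 0 0 0 1;0 0 0 0 0 0 1",
)

```text
time_s: 58.32
tcp_pos: [483.7, 293.6, 302.8]
eef_rot: [-1.937, -2.473, 0.002]
contact_force: [-1.0, -0.2, -2.0]
grip_width: 15.7
```

```bash
python3 - <<'E'
from h import *
yaw()
E
```

```text
t 58.325 tcp [483.7 293.6 302.8] yaw 103.88 toolz [-0.001 -0.001 -1.   ] F [-1.  -0.2 -2. ] w 15.7 j6 -1.4
```

send_rows(
  rows="0 0 -0.2 0 0 0 1;0 0 -0.2 0 0 0 1;0 0 -0.03 0 0 0 1;0 0 0 0 0 0 1;0 0 0 0 0 0 1;0 0 0 0 0 0 1",
)

```text
time_s: 59.08
tcp_pos: [484.2, 294.7, 239.9]
eef_rot: [1.934, 2.474, 0.003]
contact_force: [-0.0, -0.1, -1.9]
grip_width: 15.6
```

send_rows(
  rows="-0.008 0.001 -0.04 0 0 0 1;0 0 -0.04 0 0 0 1;0 0 -0.02 0 0 0 1;0 0 0 0 0 0 1",
)

```text
time_s: 59.58
tcp_pos: [482.5, 294.7, 223.4]
eef_rot: [-1.935, -2.475, 0.001]
contact_force: [0.2, -0.6, -3.1]
grip_width: 15.7
```

```bash
python3 - <<'E'
from h import *
print(yaw()['ft_torque'])
E
```

```text
t 59.575 tcp [482.5 294.7 223.4] yaw 103.97 toolz [-0.001 -0.    -1.   ] F [ 0.2 -0.6 -3.1] w 15.7 j6 -1.4
[ 0.05116581 -0.01361648 -0.02171999]
```

send_rows(
  rows="0 0 -0.03 0 0 0 1;0 0 -0.015 0 0 0 1;0 0 -0.007 0 0 0 1;0 0 0 0 0 0 1;0 0 0 0 0 0 1",
)

```text
time_s: 60.2
tcp_pos: [482.7, 294.7, 216.1]
eef_rot: [1.935, 2.475, 0.0]
contact_force: [-0.5, -1.1, -2.5]
grip_width: 15.8
```

```bash
python3 - <<'E'
from h import *
print(yaw()['ft_torque'])
E
```

```text
t 60.2 tcp [482.7 294.7 216.1] yaw 103.97 toolz [ 0.  0. -1.] F [-0.5 -1.1 -2.5] w 15.8 j6 -1.4
[ 0.08560942 -0.01283155  0.04975137]
```

send_rows(
  rows="0 0 -0.006 0 0 0 1;0 0 0 0 0 0 1;0 0 0 0 0 -0.02 1;0 0 0 0 0 -0.05 1;0 0 0 0 0 0 1",
)

```text
time_s: 60.82
tcp_pos: [482.8, 294.8, 215.4]
eef_rot: [2.102, 2.334, 0.001]
contact_force: [0.3, 0.3, 0.7]
grip_width: 15.6
```

```bash
python3 - <<'E'
from h import *
print(yaw()['ft_torque'])
E
```

```text
t 60.825 tcp [482.8 294.8 215.4] yaw 95.98 toolz [ 0.001  0.    -1.   ] F [0.3 0.3 0.7] w 15.6 j6 -1.26
[ 0.05516095  0.03499927 -0.06807094]
```

send_rows(
  rows="0 0 0 0 0 -0.0474 1;0 0 0 0 0 -0.0474 1;0 0 0 0 0 -0.0474 1;0 0 0 0 0 -0.0474 1;0 0 0 0 0 -0.0474 1;0 0 0 0 0 -0.0474 1;0 0 0 0 0 -0.0474 1;0 0 0 0 0 0 1;0 0 0 0 0 0 1",
)

```text
time_s: 61.95
tcp_pos: [482.8, 294.8, 215.4]
eef_rot: [-2.747, -1.525, -0.001]
contact_force: [0.5, -0.5, 1.5]
grip_width: 16.0
```

```bash
python3 - <<'E'
from h import *
print(yaw()['ft_torque'])
E
```

```text
t 61.95 tcp [482.8 294.8 215.4] yaw 58.07 toolz [ 0.001  0.    -1.   ] F [ 0.5 -0.5  1.5] w 16.0 j6 -0.6
[-0.0225062   0.00384386 -0.1121223 ]
```

send_rows(
  rows="0 0 0 0 0 0 -0.4;0 0 0 0 0 0 -0.4;0 0 0 0 0 0 -0.4;0 0 0 0 0 0 -0.4;0 0 0 0 0 0 -0.4;0 0 0.1 0 0 0 -0.4;0 0 0.3 0 0 0 -0.4;0 0 0.3 0 0 0 -0.4;0 0 0 0 0 0 -0.4;0 0 0 0 0 0 -0.4",
)

```text
time_s: 63.2
tcp_pos: [482.4, 294.6, 320.1]
eef_rot: [-2.749, -1.521, -0.0]
contact_force: [0.3, -0.3, -0.8]
grip_width: 64.4
```

```bash
python3 - <<'E'
from h import *
yaw(); p,d,m=snap('wrist','w9'); W=world(d,m); x,y,z=np.moveaxis(W,-1,0)
n=(np.hypot(x-482,y-293)<110)&(d>0)
t=n&(abs(z-203)<6); print('top',cv2.minEnclosingCircle(W[t][:,:2].astype(np.float32)),np.median(z[t]),t.sum())
b=n&(z>226)&(z<245); q=W[b][:,:2].astype(np.float32); print(cv2.minAreaRect(q),np.median(z[b]))
p,d,m=snap('scene','scene10'); cv2.imwrite('pics/s10.png',cv2.resize(p[150:390,50:450,::-1],None,fx=2,fy=2))
E
```

```text
t 63.2 tcp [482.4 294.6 320.1] yaw 57.93 toolz [-0.  0. -1.] F [ 0.3 -0.3 -0.8] w 64.4 j6 -0.6
top ((483.18414306640625, 294.58331298828125), 80.01402282714844) 203.87449035365904 27658
((482.44012451171875, 295.1477966308594), (15.934727668762207, 64.52310943603516), 57.46256637573242) 233.06563569491192
```

View pics/s10.png

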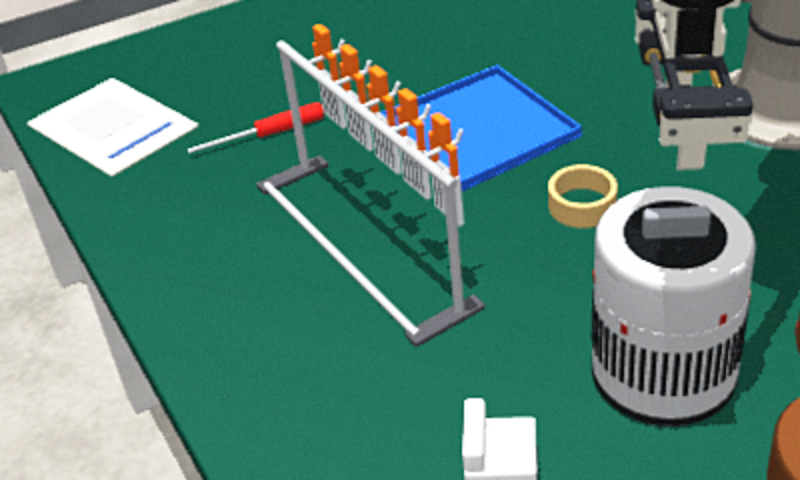

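Five blades hang, one per hook. The cap is seated at its original height and turned about 46° clockwise of the slots, and the bystanders are in place. I'm handing in.

```bash
python3 -c "
from plant import order
print(order.job_done())"
```

```text
the job is handed in; nothing more can be done
None
```

The job is done and was handed in with about 63 s on the robot's clock.

- **Cap off:** I turned it anticlockwise until it met the stop, backed off about 3° and lifted it straight off. I laid it flat in the blue tray.
- **Blades:** I drew all five out by their tabs and hung one on each hook. Each blade's weight was felt on its hook before I released it.
- **Cap moved:** While I was hanging the blades, the cap was knocked about 17 mm inside the tray. I measured it again and picked it up from there.
- **Cap back on:** I set it on the empty purifier and turned it 46° clockwise with no resistance.

The last pictures show five blades on five hooks and the tape, screwdriver and foam pad apparently where they were (judged by eye, not measured). The cap's top was measured at about 204 mm (203 mm when seated), centred within 1 mm. Its bar is at 147.5°, about 46° clockwise of the slots. The gripper was empty and about 100 mm clear of the cap.

No check failed. I did not test the lock by pulling up on the cap; I judged it from the angle and the height. The cameras disagreed by 3 to 6 mm in the first views, and close-up wrist views settled it.

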